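# Flip open the blue and red toy bins on the packing bench

### The job

Open the blue bin and the red bin, in either order, ready for packing: with the fingertips push each lid up by its white lip and on past upright, so that it falls back and stays fully open by itself. Push only: do not pinch the lips and do not fling the lids. Leave the grey bin shut and everything else on the bench where it stands.

Things in the scene. Friction and masses are not known exactly. Their poses are not given: they have to be found in the camera images.
- blue_bin: blue plastic bin of pet toys with a hinged lid, fixed to the bench; its lid is to be opened. 120 mm deep (x), 110 mm wide (y), 100 mm high to the rim. Origin at the centre of its underside; its x axis points from the front (the side of the lip, roughly towards the robot) to the hinge at the back, z up.
- blue_lid (a joint): angle of the lid in rad: 0 shut (level), 1.57 upright, 1.9 fully open, leaning back on its stop. Hinge axis along the bin's y. The hinge is free and slightly damped: let go below about 1.45 the lid falls shut, beyond about 1.55 it falls open and stays. Lid 80 to 170 g; panel 126 mm long from the hinge, 116 mm wide, 8 mm thick. Keep below 4 rad/s.
- blue_hinge (a point): middle of the lid's hinge axis, on the bin's back rim (100 mm above the bench, 60 mm behind the bin's centre), level with the lid's underside. Does not move.
- blue_lip (a point): middle of the free edge of the white lip, which moves with the lid. The lip starts at the lid's front edge, 124 mm from the hinge, and rises forwards at 40 degrees for 36 mm; 70 mm wide, 8 mm thick. Lid shut, this edge is 152 mm in front of the hinge and 27 mm above it, overhanging the bin's front wall by 32 mm; the space beneath the lip is free, down to the bench.
- red_bin: red plastic bin of pet toys with a hinged lid, fixed to the bench; its lid is to be opened. 120 mm deep (x), 110 mm wide (y), 100 mm high to the rim. Origin at the centre of its underside; its x axis points from the front (the side of the lip, roughly towards the robot) to the hinge at the back, z up.
- red_lid (a joint): angle of the lid in rad: 0 shut (level), 1.57 upright, 1.9 fully open, leaning back on its stop. Hinge axis along the bin's y. The hinge is free and slightly damped: let go below about 1.45 the lid falls shut, beyond about 1.55 it falls open and stays. Lid 80 to 170 g; panel 126 mm long from the hinge, 116 mm wide, 8 mm thick. Keep below 4 rad/s.
- red_hinge (a point): middle of the lid's hinge axis, on the bin's back rim (100 mm above the bench, 60 mm behind the bin's centre), level with the lid's underside. Does not move.
- red_lip (a point): middle of the free edge of the white lip, which moves with the lid. The lip starts at the lid's front edge, 124 mm from the hinge, and rises forwards at 40 degrees for 36 mm; 70 mm wide, 8 mm thick. Lid shut, this edge is 152 mm in front of the hinge and 27 mm above it, overhanging the bin's front wall by 32 mm; the space beneath the lip is free, down to the bench.
- grey_bin: grey plastic bin of pet toys with a hinged lid, fixed to the bench; to stay shut. 120 mm deep (x), 110 mm wide (y), 100 mm high to the rim. Origin at the centre of its underside; its x axis points from the front (the side of the lip, roughly towards the robot) to the hinge at the back, z up.
- grey_lid (a joint): angle of the lid in rad: 0 shut (level), 1.57 upright, 1.9 fully open, leaning back on its stop. Hinge axis along the bin's y. The hinge is free and slightly damped: let go below about 1.45 the lid falls shut, beyond about 1.55 it falls open and stays. Lid 80 to 170 g; panel 126 mm long from the hinge, 116 mm wide, 8 mm thick. Keep below 4 rad/s.
- grey_hinge (a point): middle of the lid's hinge axis, on the bin's back rim (100 mm above the bench, 60 mm behind the bin's centre), level with the lid's underside. Does not move.
- grey_lip (a point): middle of the free edge of the white lip, which moves with the lid. The lip starts at the lid's front edge, 124 mm from the hinge, and rises forwards at 40 degrees for 36 mm; 70 mm wide, 8 mm thick. Lid shut, this edge is 152 mm in front of the hinge and 27 mm above it, overhanging the bin's front wall by 32 mm; the space beneath the lip is free, down to the bench.
- tub_pink: bystander, loose: pink round tub with a yellow lid, 98 mm across, 107 mm high. Origin at the middle of its underside. Leave it alone.
- tub_green: bystander, loose: green round tub with a yellow lid, 98 mm across, 107 mm high. Origin at the middle of its underside. Leave it alone.
- tape: bystander, loose: roll of brown packing tape lying flat, 90 mm across, 36 mm high. Origin at the middle of its underside. Leave it alone.
- tin: bystander, loose: low tin with an orange label, 74 mm across, 50 mm high. Origin at the middle of its underside. Leave it alone.
- carton: bystander, loose: small cardboard carton, 110 x 80 x 80 mm. Origin at the middle of its underside. Leave it alone.
- spray: bystander, loose: green cleaner bottle with white cap and blue label, 60 mm across, 150 mm high. Origin at the middle of its underside. Leave it alone.
- spoon: bystander, loose: steel spoon lying flat, 200 mm long. Leave it alone.
Not all that is in view belongs to the job. Leave any turquoise look-alike of the blue_bin alone.

How it is judged (in metres and radians):
At the end, for the whole second after the job is handed in: the blue and the red lid both stand open by themselves (beyond 1.8 rad, at rest), the grey lid is shut (under 0.05 rad) (value of joint each of blue_lid, red_lid above 1.8 rad and velocity of joint blue_lid between -0.1 and 0.1 rad/s and velocity of joint red_lid between -0.1 and 0.1 rad/s and value of joint grey_lid below 0.05 rad); the robot touches nothing.
It fails at once if the grey bin's lid is raised (value of joint grey_lid above 0.15 rad).
It fails at once if a lid is flung open (faster than 4 rad/s) (velocity of joint any of blue_lid, red_lid above 4 rad/s).
It fails at once if a lip is pinched between the fingers ((contact force between the fingers and blue_lid_c1 above 1.5 N and contact force between the fingers and blue_lid_c2 above 1.5 N) or (contact force between the fingers and red_lid_c1 above 1.5 N and contact force between the fingers and red_lid_c2 above 1.5 N)).
It fails at once if a bystander is lifted or moved by more than 30 mm (distance of any of tub_pink, tub_green, tape, tin, carton, spray, spoon from where it was at the start of the episode above 0.03 m).
It also fails if it takes over 54 s, if anything falls off the work surface, if the arm or the gripper's body presses on something with over 40 N, if the wrist force passes 120 N, or if a joint passes its speed limit or range.

### The arm

A 7-joint arm with a two-finger parallel gripper is mounted at the origin on the work surface. World frame = base frame: x ahead of the robot, y to its left, z up, the work surface at z = 0. Lengths are in m, angles in degrees, forces in N, time in s.
With the tool pointing down it reaches from about 0.35 to 0.9 m from the base axis. Payload 8.1 kg.
Tool frame: the origin (TCP) lies between the finger pads; the fingertips stand 19 mm ahead of it and the grasp point (between the pads) is the TCP; z points along the fingers, y is the line along which they close (so a half turn about z gives the same grasp; the last joint's range is limited). The gripper opens to 92 mm and grips with 3 to 60 N. Pads are 19 mm wide; open, the fingers measure 130 mm over their backs; the gripper's body (75 mm by 190 mm) begins 47 mm behind the grasp point.
Start: joints at [-78.873, 24.895, 1.432, 90.138, -0.665, 64.973, -4.303], TCP at [0.183, 0.598, 0.213] pointing down, gripper open.
Joint ranges: [-149.89, 149.89], [-25.12, 119.58], [-72.63, 75.52], [4.76, 147.25], [-75.54, 255.54], [6.69, 114.76], [-157.13, 157.13]. Speed limits (degrees/s): [127.2, 127.2, 172.46, 172.46, 180, 180, 180].

### API

Orientations are given as a 3x3 rotation matrix whose columns are the frame's x, y, z axes.
In Python, from station import arm gives the robot as it stands.
- The arm moves only by the tool carry_out, never from a script. Its argument "motion" is a list that holds one entry, the list of rows, each a list of 7 numbers: the turn, a rotation vector about the tool's x, y, z in degrees, then the shift along the tool's x, y, z in cm, then the closure, from 0 (fully open) to 1 (shut). A call has 1 to 20 rows; each row is the pose to reach, as a shift and turn from the pose commanded when the call began, along the tool's axes at that moment; what a row does not reach only later rows make up. A row lasts 1/8 s, in which the tool goes at most 62.5 mm and 10.7 degrees, less where a joint would pass 70% of its speed; a pose out of reach is approached as far as the arm can. A call with a gripper value outside its range is refused whole. The fingers move at their own pace and stop on an object; "newtons" is the grip in N (left out, the last holds). Time passes only in rows, so rows that repeat a pose let the fingers close. It gives the time, the measured TCP pose, the force, the opening and the grip force at its end, in the units of the state.
- arm.state(): the state, without advancing time (a new reading comes with each control period).
- arm.snapshot(name): name is "scene" or "top" or "wrist"; returns a dict with "img" (384x512x3 uint8, red, green, blue), "fx", "fy", "cx", "cy" (pixels), "D" ([k1, k2, p1, p2, k3] as OpenCV has them; the pictures are not rectified), "R" (3x3) and "t" (3): a world point X has camera coordinates R X + t. Camera axes: x right, y down, z forward; pixel columns grow to the right and rows downward; lengths in m; the calibration is good to about 2 mm. A picture is of the moment at which its call begins. There is no depth.
- arm.sign_off(): hands the job in; it is judged then, once.
The state is a dict: "clock": time; "joint_pos": joint angles; "qd": joint speeds; "joint_efforts": joint torques, N m; "position": TCP position; "ee_rot": TCP orientation; "force": force on the tool from outside, world axes, zero at the start; "moment": the same for the moment, N m; "opening": finger opening in m; "finger_force": force on a finger pad.
Only numpy, scipy, OpenCV 4.12 (cv2) and the standard library are available. Lean on these libraries where they do the work, as an engineer would, in place of code of your own. Each camera call takes 0.05 s, during which the arm holds its last target. There are 200 camera calls.

## Working session

There is one attempt and no reset: what is moved stays moved. The work goes in short steps, Python scripts to look and compute and a tool call to move; the robot and the scene stay as the last step left them, time stands still between calls to the robot, and variables do not carry over. Pictures are saved under pics/ and viewed, at most 10 in all, crops included, and the job is handed in when it is done.

Besides the shell and the picture viewer there is one more tool, called after "Request:" in YAML: its name, and indented under it one key for each argument. carry_out: Moves the arm, as the interface text tells. Its arguments: {"type":"object","properties":{"motion":{"type":"array"},"newtons":{"type":"number"}},"required":["motion"]}

```bash
mkdir -p pics; python3 - <<'E'
from station import arm
import cv2,numpy as np
for n in ("scene","top"):
    s=arm.snapshot(n); cv2.imwrite(f"pics/{n}0.png",s["img"][:,:,::-1]); np.savez(f"{n}0.npz",**s)
    print(n,s["fx"],s["fy"],s["cx"],s["cy"],s["D"],np.round(-np.array(s["R"]).T@s["t"],3))
st=arm.state(); print(st["clock"],st["position"],np.round(st["ee_rot"],3),st["force"])
E
```

```text
scene 389.6782349223561 389.6782349223561 255.37427338706658 203.18666961778476 [-0.00315346  0.          0.          0.          0.        ] [ 1.267 -0.236  0.918]
top 499.30336343164726 499.30336343164726 250.749646947996 190.41634445338929 [-0.17357682  0.          0.          0.          0.        ] [0.384 0.076 1.808]
0.1 [0.18267268 0.59722925 0.2127474 ] [[-0.956  0.293 -0.   ]
 [ 0.293  0.956 -0.001]
 [-0.    -0.001 -1.   ]] [ 1.26797731  0.72469617 -0.09063759]
```

View pics/scene0.png

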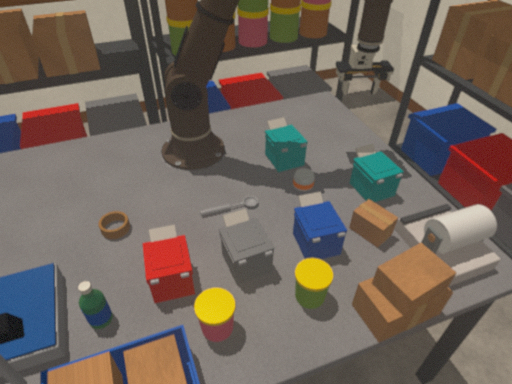

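View pics/top0.png

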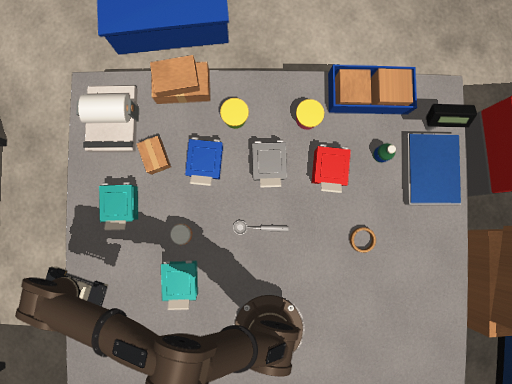

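The scene view shows red (168,268), grey (247,245) and blue (320,230) bins with their lips on the robot's side. The top view shows the lips at about (201,181) for blue, (270,182) for grey and (332,187) for red, with the spoon in front of grey at (260,228). The turquoise look-alikes are at (118,203) and (179,282).

```bash
cat > h.py <<'E'
import cv2,numpy as np
def ray(s,px):
    K=np.array([[s["fx"],0,s["cx"]],[0,s["fy"],s["cy"]],[0,0,1.]])
    u=cv2.undistortPoints(np.float64(px).reshape(-1,1,2),K,np.float64(s["D"])).reshape(-1,2)
    d=np.c_[u,np.ones(len(u))]@np.array(s["R"]); return -np.array(s["R"]).T@np.array(s["t"]),d
def plane(s,px,z):
    c,d=ray(s,px); return c+d*((z-c[2])/d[:,2])[:,None]
def tri(s1,p1,s2,p2):
    c1,d1=ray(s1,[p1]);c2,d2=ray(s2,[p2]);A=np.c_[d1[0],-d2[0]]
    k=np.linalg.lstsq(A,c2-c1,rcond=None)[0];a=c1+k[0]*d1[0];b=c2+k[1]*d2[0];return (a+b)/2,np.linalg.norm(a-b)
def blob(s,seed,kind,r=30):
    hsv=cv2.cvtColor(np.uint8(s["img"]),cv2.COLOR_RGB2HSV)
    m={"red":cv2.inRange(hsv,(0,150,60),(8,255,255))|cv2.inRange(hsv,(172,150,60),(180,255,255)),
       "blue":cv2.inRange(hsv,(108,120,50),(125,255,255)),
       "lip":cv2.inRange(hsv,(10,8,150),(40,90,255))}[kind]
    w=np.zeros_like(m);cv2.circle(w,seed,r,255,-1);m&=w
    cs=cv2.findContours(m,cv2.RETR_EXTERNAL,cv2.CHAIN_APPROX_NONE)[0]
    return max(cs,key=cv2.contourArea)[:,0,:] if cs else None
E
python3 - <<'E'
from h import *
S=dict(np.load("scene0.npz"));T=dict(np.load("top0.npz"))
print(S["img"][233,163],S["img"][217,235],T["img"][181,201],T["img"][187,332])
for n,ts,tl,ss,sl in(("blue",(204,160),(201,181),(320,230),(309,207)),("red",(332,167),(332,187),(168,268),(163,233))):
    a=blob(T,tl,"lip",16);b=blob(S,sl,"lip",18)
    for x in(a,b): print(n,"lip",None if x is None else (len(x),np.round(cv2.minAreaRect(x)[0],1),np.round(cv2.minAreaRect(x)[1:][0],1)))
    if a is not None and b is not None: print(np.round(tri(T,cv2.minAreaRect(a)[0],S,cv2.minAreaRect(b)[0]),3) if 0 else tri(T,cv2.minAreaRect(a)[0],S,cv2.minAreaRect(b)[0]))
    c=blob(T,ts,n); 
    P=plane(T,c,0.108)[:,:2]*1000; r=cv2.minAreaRect(P.astype(np.float32)); print("lid",np.round(r[0]),np.round(r[1]),r[2])
    if a is not None: P=plane(T,a,0.115)[:,:2]*1000; r=cv2.minAreaRect(P.astype(np.float32)); print("lipP",np.round(r[0]),np.round(r[1]),r[2])
E
```

```text
[185 169 155] [178 165 149] [198 183 166] [196 183 165]
blue lip (145, array([200.8, 185.1]), array([31.3, 18.5]))
blue lip (59, array([310.4, 198.5]), array([10.2, 22.6]))
(array([0.51282254, 0.24248242, 0.1013862 ]), np.float64(0.009797339784012173))
lid [601. 229.] [119. 128.] 85.20084381103516
lipP [510. 237.] [107.  63.] 84.51313018798828
red lip (82, array([329.1, 187.9]), array([12.9, 24.1]))
red lip (70, array([162.2, 232.2]), array([12.4, 27. ]))
(array([ 0.50184299, -0.20371198,  0.11239144]), np.float64(0.005259954110049686))
lid [ 579. -208.] [125. 130.] 84.89115905761719
lipP [ 502. -201.] [44. 83.] 12.018367767333984
```

```bash
cat >> h.py <<'E'
from scipy.spatial.transform import Rotation as Ro
def tool(psi,phi):
    a,b=np.radians([psi,phi]);z=np.array([np.cos(a)*np.cos(b),np.sin(a)*np.cos(b),-np.sin(b)]);y=np.array([-np.sin(a),np.cos(a),0]);return np.c_[np.cross(y,z),y,z]
def go(st,p,R):
    R0=np.array(st["ee_rot"]);return np.round(Ro.from_matrix(R0.T@R).as_rotvec(degrees=True),1),np.round(100*R0.T@(np.array(p)-st["position"]),2)
E
python3 - <<'E'
from h import *
from station import arm
st=arm.state(); print(go(st,[.40,.245,.26],tool(-5,68)))
T=dict(np.load("top0.npz"));S=dict(np.load("scene0.npz"))
for n,px in(("grey",(269,182)),("tin",(179,234)),("green",(234,112)),("pink",(310,113)),("spray",(386,152))): print(n,plane(T,[px],.1)[0].round(3))
E
```

```text
(array([ -2.4, -21.9, -11.8]), array([-31.09, -27.33,  -4.69]))
grey [0.522 0.004 0.1  ]
tin [0.343 0.312 0.1  ]
green [0.766 0.126 0.1  ]
pink [ 0.765 -0.139  0.1  ]
spray [ 0.63  -0.406  0.1  ]
```

Request:
carry_out:
  motion:
    - [[-1,-7,-4,-5,-4.5,-4.7,1],[-2,-14,-8,-10,-9,-4.7,1],[-2.4,-22,-12,-15,-13.5,-4.7,1],[-2.4,-22,-12,-20,-18,-4.7,1],[-2.4,-22,-12,-26,-23,-4.7,1],[-2.4,-22,-12,-31,-27.3,-4.7,1],[-2.4,-22,-12,-31,-27.3,-4.7,1],[-2.4,-22,-12,-31,-27.3,-4.7,1]]

```text
clock: 1.1
position: [0.4006, 0.2419, 0.2603]
ee_rot: [[-0.923, 0.091, 0.374], [0.085, 0.996, -0.033], [-0.376, 0.001, -0.927]]
force: [-0.2, 0.4, -0.1]
opening: 0.0167
finger_force: 0.0
```

```bash
python3 - <<'E'
from h import *
from station import arm
s=arm.snapshot("wrist"); cv2.imwrite("pics/w1.png",s["img"][:,:,::-1]); np.savez("w1.npz",**s)
print(np.round(-np.array(s["R"]).T@s["t"],3))
st=arm.state(); print(st["clock"],st["position"],np.round(st["ee_rot"],3),np.round(st["joint_pos"]),st["opening"])
E
```

```text
[0.261 0.255 0.388]
1.15 [0.39977757 0.24435171 0.26041343] [[-0.923  0.088  0.374]
 [ 0.082  0.996 -0.032]
 [-0.376  0.002 -0.927]] [-69.  -2.  15. 122.  25.  51.  17.] 0.012092659913783398
```

View pics/w1.png

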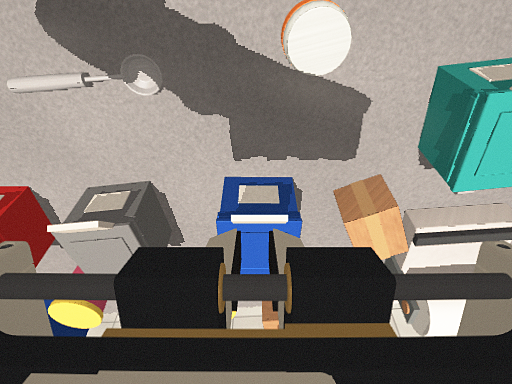

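The wrist view shows the blue bin upside down. The lip is seen end-on as a white strip from (218,218) to (287,218), and the closed fingers are at (255,285). The white patch at (260,195) is only a label on the front wall.

```bash
python3 - <<'E'
from h import *
W=dict(np.load("w1.npz"));T=dict(np.load("top0.npz"));S=dict(np.load("scene0.npz"))
def edge(s,c,r,v):
    hsv=cv2.cvtColor(s["img"],cv2.COLOR_RGB2HSV);m=cv2.inRange(hsv,(0,0,v),(180,70,255))
    w=np.zeros_like(m);w[c[1]-r[1]:c[1]+r[1]+1,c[0]-r[0]:c[0]+r[0]+1]=255;m&=w
    cs=cv2.findContours(m,cv2.RETR_EXTERNAL,cv2.CHAIN_APPROX_NONE)[0];k=max(cs,key=cv2.contourArea)
    return k[:,0,:]
a=edge(W,(252,218),(45,7),170);r=cv2.minAreaRect(a);print("wrist",r,a.min(0),a.max(0))
P=plane(W,[[a[:,0].min(),r[0][1]],r[0],[a[:,0].max(),r[0][1]]],.127);print(P.round(4),np.linalg.norm(P[0]-P[2]))
for n,c in(("blue",(201,181)),("red",(332,187)),("grey",(269,182))):
    print(n,T["img"][c[1]-6:c[1]+10,c[0],2])
    k=edge(T,c,(18,10),150);r=cv2.minAreaRect(k);b=np.array(cv2.boxPoints(r));b=b[np.argsort(b[:,1])]
    print("top",np.round(r[0],1),np.round(r[1],1),r[2])
    f=b[2:].mean(0);q=plane(T,b[2:],.127);print("free edge mid",f.round(1),q.round(4),q[1]-q[0],"root",plane(T,b[:2],.104).mean(0).round(3))
    if n=="blue":print("tri",tri(T,f,W,cv2.minAreaRect(a)[0]))
E
```

```text
wrist ((259.0, 219.0), (8.0, 56.0), 90.0) [231 215] [287 223]
[[0.5148 0.203  0.127 ]
 [0.518  0.2375 0.127 ]
 [0.5212 0.272  0.127 ]] 0.06929559868641025
blue [175 164 166 165 165 167 166 166 193 196 132 136 139 133 136 137]
top [201. 183.] [16. 36.] 90.0
free edge mid [201. 191.] [[0.489  0.174  0.127 ]
 [0.4884 0.296  0.127 ]] [-0.00059557  0.12192976  0.        ] root [0.545 0.238 0.104]
tri (array([0.48749705, 0.23582863, 0.15688639]), np.float64(0.007620925028335153))
red [ 47  48 138 170 167 165 165 165 166 193 200 132 130 133 135 137]
top [328.6 188.3] [13.  25.3] 80.53767395019531
free edge mid [329.6 194.7] [[ 0.4854 -0.2433  0.127 ]
 [ 0.4709 -0.1578  0.127 ]] [-0.01449712  0.0855363   0.        ] root [ 0.524 -0.197  0.104]
grey [148 149 163 164 164 165 164 164 165 187 203 151 130 134 135 139]
top [270.  179.5] [15. 34.] 90.0
free edge mid [270. 187.] [[ 0.5036 -0.0555  0.127 ]
 [ 0.5031  0.0594  0.127 ]] [-0.0005723   0.11488464  0.        ] root [0.557 0.001 0.104]
```

```bash
python3 - <<'E'
from h import *
W=dict(np.load("w1.npz"));T=dict(np.load("top0.npz"))
R={}
for n,c in(("blue",(201,181)),("red",(332,187))):
    m=(T["img"][:,:,2]>182);w=np.zeros_like(m);w[c[1]-2:c[1]+8,c[0]-18:c[0]+18]=1;ys,xs=np.nonzero(m&w)
    f=[xs.mean(),ys.mean()];p=np.polyfit(xs,ys,1);e=[[x,np.polyval(p,x)] for x in(xs.min()-.5,f[0],xs.max()+.5)]
    q=plane(T,e,.127);print(n,np.round(e,1).tolist(),q.round(4).tolist(),np.linalg.norm(q[2]-q[0]),"psi",np.degrees(np.arctan2(q[0][0]-q[2][0],q[2][1]-q[0][1])))
    R[n]=f
print("blue tri",tri(T,R["blue"],W,(259,219)))
from station import arm
st=arm.state()
mid=np.array([.518,.2375]);psi=-5
def C(f_from_edge,z,phi=68):  # tcp for tip upper corner at bin-forward offset
    Rt=tool(psi,phi);x=np.array([np.cos(np.radians(psi)),np.sin(np.radians(psi)),0])
    c=np.r_[mid,0]+x*f_from_edge;c[2]=z
    # tip corner = tcp+19mm z +9.5mm toward bin (-tool x)
    return c-.019*Rt[:,2]+.0095*Rt[:,0],Rt
for a in((-.035,.20),(-.035,.10),(.004,.10)): print(a,go(st,*C(*a)))
E
```

```text
blue [[190.5, 182.4], [199.8, 183.3], [209.5, 184.3]] [[0.5176, 0.2708, 0.127], [0.5146, 0.2393, 0.127], [0.5114, 0.2063, 0.127]] 0.06479069212227906 psi 174.50892782894138
red [[321.5, 189.4], [331.0, 190.5], [340.5, 191.6]] [[0.496, -0.1727, 0.127], [0.4925, -0.2052, 0.127], [0.489, -0.2378, 0.127]] 0.06541462971476716 psi 173.89768219226912
blue tri (array([0.51416239, 0.23831391, 0.13105627]), np.float64(0.001123251322101074))
(-0.035, 0.2) (array([ 0.1,  0.1, -0.1]), array([-4.51,  0.35,  6.83]))
(-0.035, 0.1) (array([ 0.1,  0.1, -0.1]), array([-0.75,  0.33, 16.1 ]))
(0.004, 0.1) (array([ 0.1,  0.1, -0.1]), array([-4.36,  0.33, 17.56]))
```

Request:
carry_out:
  motion:
    - [[0,0,0,-0.4,0.2,5.5,1],[0,0,0,-0.6,0.3,11,1],[0,0,0,-0.7,0.3,15,1],[0,0,0,-0.7,0.3,16,1],[0,0,0,-0.7,0.3,16,1],[0,0,0,-2.5,0.3,16.8,1],[0,0,0,-4.3,0.3,17.5,1],[0,0,0,-4.3,0.3,17.5,1]]

```text
clock: 2.15
position: [0.5061, 0.2412, 0.1164]
ee_rot: [[-0.922, 0.085, 0.377], [0.08, 0.996, -0.029], [-0.378, 0.004, -0.926]]
force: [-0.7, -0.5, -0.3]
opening: 0.0005
finger_force: 0.0
```

```bash
cat >> h.py <<'E'
def corner(mid,psi,f,z,phi):
    Rt=tool(psi,phi);a=np.radians(psi);c=np.r_[mid,z]+np.array([np.cos(a),np.sin(a),0])*f
    return c-.019*Rt[:,2]+.0095*Rt[:,0],Rt
def arc(st,mid,psi,al,rr,ph):
    for a,r,p in zip(al,rr,ph):
        f=.152-r*np.cos(np.radians(a));z=.1+r*np.sin(np.radians(a))
        v,s=go(st,*corner(mid,psi,f,z,p));print(a,np.round(v,1).tolist(),np.round(s,1).tolist())
E
python3 - <<'E'
from h import *
from station import arm
for n in("wrist","scene"):
    s=arm.snapshot(n)
    cv2.imwrite(f"pics/{n}2.png",s["img"][:,:,::-1])
st=arm.state(); print(st["clock"],st["position"],np.round(st["ee_rot"],3),np.round(st["joint_pos"]),st["opening"],st["force"])
al=np.r_[4:104:18j];t=np.linspace(0,1,18);arc(st,[.517,.238],-5.3,al.round(),.147-.012*t,68-18*t)
E
```

```text
2.25 [0.5044704  0.24086918 0.1154592 ] [[-0.923  0.084  0.375]
 [ 0.079  0.996 -0.029]
 [-0.376  0.002 -0.926]] [-57.  18.  19. 125.  24.  24.  25.] 0.000131999728712406 [ 0.03712151 -0.38329728  0.62982779]
4.0 [0.3, 0.1, 0.4] [-0.5, -0.2, -0.7]
10.0 [0.3, -0.9, 0.4] [-1.3, -0.2, -2.0]
16.0 [0.3, -2.0, 0.4] [-2.2, -0.2, -3.2]
22.0 [0.3, -3.1, 0.4] [-3.2, -0.2, -4.3]
28.0 [0.3, -4.1, 0.4] [-4.4, -0.2, -5.3]
33.0 [0.3, -5.2, 0.4] [-5.4, -0.2, -5.9]
39.0 [0.3, -6.2, 0.4] [-6.6, -0.2, -6.6]
45.0 [0.3, -7.3, 0.4] [-8.0, -0.2, -7.2]
51.0 [0.3, -8.4, 0.4] [-9.4, -0.2, -7.6]
57.0 [0.3, -9.4, 0.4] [-10.8, -0.2, -7.9]
63.0 [0.3, -10.5, 0.4] [-12.2, -0.2, -8.0]
69.0 [0.3, -11.5, 0.4] [-13.6, -0.2, -8.0]
75.0 [0.4, -12.6, 0.3] [-15.0, -0.2, -7.8]
80.0 [0.4, -13.6, 0.3] [-16.2, -0.2, -7.5]
86.0 [0.4, -14.7, 0.3] [-17.5, -0.2, -7.0]
92.0 [0.4, -15.8, 0.3] [-18.8, -0.3, -6.4]
98.0 [0.4, -16.8, 0.3] [-20.0, -0.3, -5.6]
104.0 [0.4, -17.9, 0.3] [-21.2, -0.3, -4.8]
```

View pics/scene2.png

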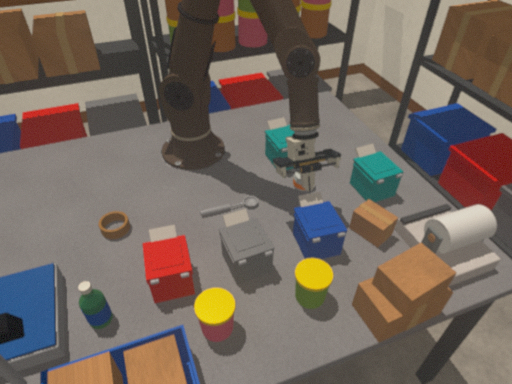

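The fingers stand under the blue lip at (308,200), and nothing is disturbed. I'll push the first half of the arc.

Request:
carry_out:
  motion:
    - [[0,0,0,-0.5,-0.2,-0.7,1],[0,-1,0,-1.3,-0.2,-2,1],[0,-2,0,-2.2,-0.2,-3.2,1],[0,-3,0,-3.2,-0.2,-4.3,1],[0,-4,0,-4.4,-0.2,-5.3,1],[0,-5,0,-5.4,-0.2,-5.9,1],[0,-6,0,-6.6,-0.2,-6.6,1],[0,-7,0,-8,-0.2,-7.2,1]]

```text
clock: 3.25
position: [0.5522, 0.234, 0.2118]
ee_rot: [[-0.87, 0.084, 0.485], [0.074, 0.996, -0.04], [-0.487, 0.001, -0.873]]
force: [0.3, 0.2, 0.2]
opening: 0.0003
finger_force: 0.0
```

```bash
python3 - <<'E'
from h import *
from station import arm
s=arm.snapshot("scene"); cv2.imwrite("pics/scene3.png",cv2.resize(s["img"][120:290,220:420,::-1],None,fx=3,fy=3))
st=arm.state(); print(st["clock"],st["position"],st["force"],np.round(st["joint_pos"]))
t=np.linspace(0,1,10);arc(st,[.517,.238],-5.3,(51+t*57).round(),.142-.007*t,60-10*t)
E
```

```text
3.3 [0.55376189 0.23413398 0.21324111] [2.51294732 0.29205003 1.97511692] [-60.  11.  22. 119.  30.  32.  23.]
51.0 [0.3, -0.7, 0.3] [-1.1, 0.0, -0.4]
57.0 [0.3, -1.8, 0.3] [-2.6, 0.0, -0.5]
64.0 [0.3, -2.9, 0.3] [-4.2, 0.0, -0.4]
70.0 [0.3, -4.0, 0.3] [-5.7, 0.0, -0.1]
76.0 [0.3, -5.2, 0.3] [-7.0, 0.0, 0.3]
83.0 [0.3, -6.3, 0.3] [-8.6, -0.0, 0.9]
89.0 [0.3, -7.4, 0.3] [-9.8, -0.0, 1.6]
95.0 [0.3, -8.5, 0.3] [-11.0, -0.0, 2.5]
102.0 [0.3, -9.6, 0.3] [-12.2, -0.0, 3.6]
108.0 [0.3, -10.7, 0.3] [-13.1, -0.0, 4.7]
```

View pics/scene3.png

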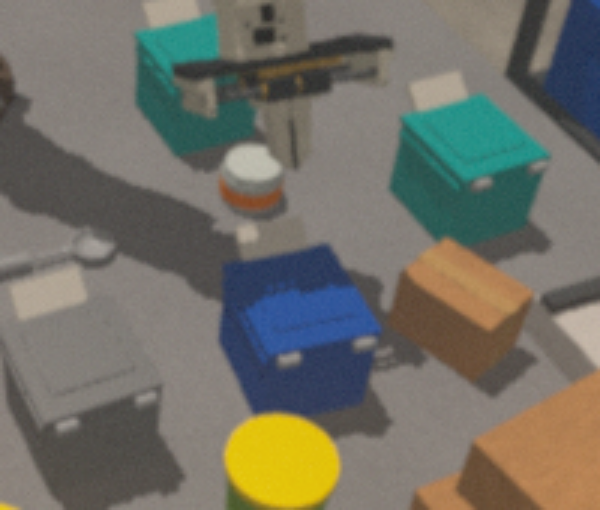

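The crop shows the blue lid still shut (lip at (275,240)) with the fingers above it at (290,150). The tip was only 4 mm under the edge and slipped past. I'll re-enter lower, deeper and with more tilt.

```bash
python3 - <<'E'
from h import *
from station import arm
st=arm.state()
for f,z in((-.05,.2),(-.05,.075),(.018,.075)): print(go(st,*corner([.517,.238],-5.3,f,z,60)))
E
```

```text
(array([ 0.3, -0.7,  0.3]), array([ 9.21,  0.12, -4.99]))
(array([ 0.3, -0.7,  0.3]), array([15.32,  0.1 ,  5.92]))
(array([ 0.3, -0.7,  0.3]), array([9.39, 0.05, 9.24]))
```

Request:
carry_out:
  motion:
    - [[0,-0.7,0,4.6,0,-2.5,1],[0,-0.7,0,9.2,0,-5,1],[0,-0.7,0,12,0,0,1],[0,-0.7,0,15.3,0,5.9,1],[0,-0.7,0,15.3,0,5.9,1],[0,-0.7,0,13.5,0,7,1],[0,-0.7,0,11.5,0,8.1,1],[0,-0.7,0,9.4,0,9.2,1],[0,-0.7,0,9.4,0,9.2,1]]

```text
clock: 4.42
position: [0.5162, 0.2368, 0.0855]
ee_rot: [[-0.864, 0.087, 0.496], [0.076, 0.996, -0.042], [-0.498, 0.001, -0.867]]
force: [-1.4, 0.7, 0.2]
opening: 0.0005
finger_force: 0.0
```

```bash
python3 - <<'E'
from h import *
from station import arm
st=arm.state(); print(st["clock"],st["position"],np.round(st["ee_rot"],3)[:,2],st["force"],np.round(st["joint_pos"]))
t=np.linspace(0,1,20);arc(st,[.517,.238],-5.3,(-6+t*114).round(),.135+0*t,60-10*t)
E
```

```text
4.425 [0.51615719 0.23680092 0.08546725] [ 0.496 -0.042 -0.867] [-1.42031993  0.68737434  0.17404286] [-65.  22.  26. 131.  59.  14. -14.]
-6.0 [0.2, -0.1, 0.2] [-0.7, 0.1, -1.0]
0.0 [0.2, -0.7, 0.2] [-1.3, 0.1, -2.3]
6.0 [0.2, -1.2, 0.2] [-2.0, 0.1, -3.4]
12.0 [0.2, -1.7, 0.2] [-2.9, 0.1, -4.5]
18.0 [0.2, -2.2, 0.2] [-3.9, 0.1, -5.5]
24.0 [0.2, -2.8, 0.2] [-5.0, 0.1, -6.4]
30.0 [0.2, -3.3, 0.2] [-6.1, 0.1, -7.2]
36.0 [0.2, -3.8, 0.2] [-7.4, 0.1, -7.8]
42.0 [0.2, -4.3, 0.2] [-8.7, 0.1, -8.3]
48.0 [0.2, -4.9, 0.2] [-10.0, 0.1, -8.7]
54.0 [0.2, -5.4, 0.2] [-11.4, 0.1, -8.9]
60.0 [0.2, -5.9, 0.2] [-12.8, 0.1, -9.0]
66.0 [0.2, -6.5, 0.2] [-14.2, 0.1, -8.9]
72.0 [0.2, -7.0, 0.2] [-15.6, 0.1, -8.6]
78.0 [0.2, -7.5, 0.2] [-16.9, 0.1, -8.3]
84.0 [0.2, -8.0, 0.2] [-18.2, 0.1, -7.8]
90.0 [0.2, -8.6, 0.2] [-19.5, 0.1, -7.1]
96.0 [0.2, -9.1, 0.2] [-20.6, 0.1, -6.3]
102.0 [0.2, -9.6, 0.2] [-21.7, 0.1, -5.4]
108.0 [0.2, -10.1, 0.2] [-22.7, 0.0, -4.4]
```

Request:
carry_out:
  motion:
    - [[0,0,0,-0.7,0,-1,1],[0,-0.7,0,-1.3,0,-2.3,1],[0,-1.2,0,-2,0,-3.4,1],[0,-1.7,0,-2.9,0,-4.5,1],[0,-2.2,0,-3.9,0,-5.5,1],[0,-2.8,0,-5,0,-6.4,1],[0,-3.3,0,-6.1,0,-7.2,1]]

```text
clock: 5.3
position: [0.5319, 0.2358, 0.1789]
ee_rot: [[-0.834, 0.085, 0.545], [0.072, 0.996, -0.045], [-0.547, 0.001, -0.837]]
force: [0.0, 0.9, -0.1]
opening: 0.0002
finger_force: 0.0
```

```bash
python3 - <<'E'
from h import *
from station import arm
s=arm.snapshot("scene"); cv2.imwrite("pics/scene4.png",cv2.resize(s["img"][120:290,220:420,::-1],None,fx=3,fy=3))
st=arm.state(); print(st["clock"],st["position"],st["force"],np.round(st["joint_pos"]))
t=np.linspace(0,1,14);arc(st,[.517,.238],-5.3,(36+t*72).round(),.135+0*t,57-7*t)
E
```

```text
5.35 [0.53301208 0.23598231 0.18035143] [ 0.41489899 -0.01595998  1.54844679] [-62.  12.  20. 127.  49.  27.   0.]
36.0 [0.4, 0.2, 0.3] [-1.2, 0.0, -0.4]
42.0 [0.4, -0.3, 0.3] [-2.6, 0.0, -0.8]
47.0 [0.4, -0.8, 0.3] [-3.7, 0.0, -1.0]
53.0 [0.4, -1.4, 0.3] [-5.1, 0.0, -1.2]
58.0 [0.4, -1.9, 0.3] [-6.2, 0.0, -1.2]
64.0 [0.4, -2.5, 0.3] [-7.6, 0.0, -1.1]
69.0 [0.4, -3.0, 0.3] [-8.8, 0.0, -0.9]
75.0 [0.4, -3.5, 0.3] [-10.1, 0.0, -0.5]
80.0 [0.4, -4.1, 0.3] [-11.2, -0.0, -0.1]
86.0 [0.4, -4.6, 0.3] [-12.4, -0.0, 0.6]
91.0 [0.4, -5.2, 0.3] [-13.4, -0.0, 1.2]
97.0 [0.4, -5.7, 0.3] [-14.6, -0.0, 2.1]
102.0 [0.4, -6.2, 0.3] [-15.4, -0.0, 2.9]
108.0 [0.4, -6.8, 0.3] [-16.3, -0.0, 3.9]
```

View pics/scene4.png

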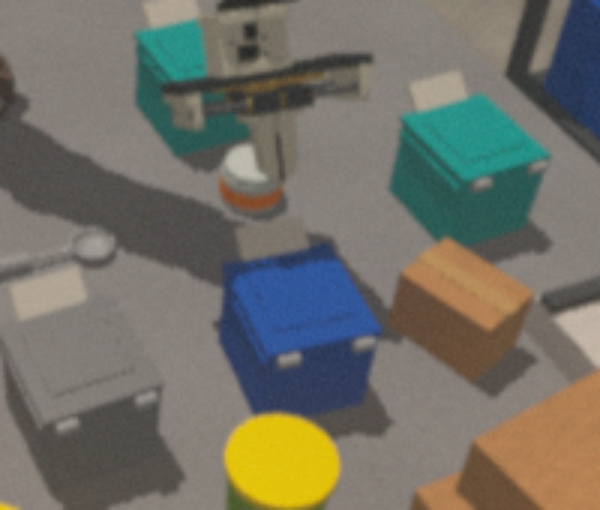

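The crop still shows the blue lid near shut with its lip at (272,237), and the fingertips at (283,178). I'll compare this with projections.

```bash
python3 - <<'E'
from h import *
from station import arm
s=arm.snapshot("scene"); np.savez("s5.npz",**s); S=dict(np.load("scene0.npz"))
st=arm.state();R=np.array(st["ee_rot"]);p=np.array(st["position"])
K=np.array([[s["fx"],0,s["cx"]],[0,s["fy"],s["cy"]],[0,0,1.]])
def pr(X): return (cv2.projectPoints(np.float64(X).reshape(-1,3),cv2.Rodrigues(np.array(s["R"]))[0],np.float64(s["t"]),K,np.float64(s["D"]))[0].reshape(-1,2)).round(1)
tip=p+.019*R[:,2]
print("tcp/tip/corner",p,tip,tip-.0095*R[:,0],pr([p,tip,tip-.0095*R[:,0]]).tolist())
a=np.radians(-5.3);fx=np.array([np.cos(a),np.sin(a),0]);h=np.array([.517,.238,.0])+.152*fx+[0,0,.1];y=np.array([-fx[1],fx[0],0])
for th in(0,12,24):
    t=np.radians(th)
    P=[h-fx*(f*np.cos(t)-u*np.sin(t))+np.array([0,0,f*np.sin(t)+u*np.cos(t)])+w*y for f,u,w in((152,27,-35),(152,27,35),(124,4,35),(124,4,-35),(126,8,58),(126,8,-58),(0,8,0)) for f,u,w in[(f/1000,u/1000,w/1000)]]
    print(th,pr(P).tolist())
a=S["img"][175:265,285:350,::-1];b=s["img"][175:265,285:350,::-1]
cv2.imwrite("pics/cmp.png",cv2.resize(np.hstack([a,b]),None,fx=6,fy=6,interpolation=cv2.INTER_NEAREST))
E
```

```text
tcp/tip/corner [0.53255954 0.23612787 0.17948867] [0.54292688 0.23528832 0.16358856] [0.55084689 0.23459729 0.16878913] [[312.7, 183.7], [313.5, 190.1], [314.8, 190.5]]
0 [[298.1, 195.7], [319.7, 191.5], [322.4, 203.1], [300.7, 207.4], [329.3, 200.3], [293.4, 207.5], [328.6, 234.1]]
12 [[300.1, 189.9], [322.2, 185.7], [324.0, 197.7], [302.0, 202.0], [331.1, 195.0], [294.6, 202.1], [328.8, 234.5]]
24 [[302.8, 185.9], [325.5, 181.6], [326.3, 193.5], [303.8, 197.9], [333.7, 190.9], [296.4, 198.2], [329.0, 235.1]]
```

View pics/cmp.png

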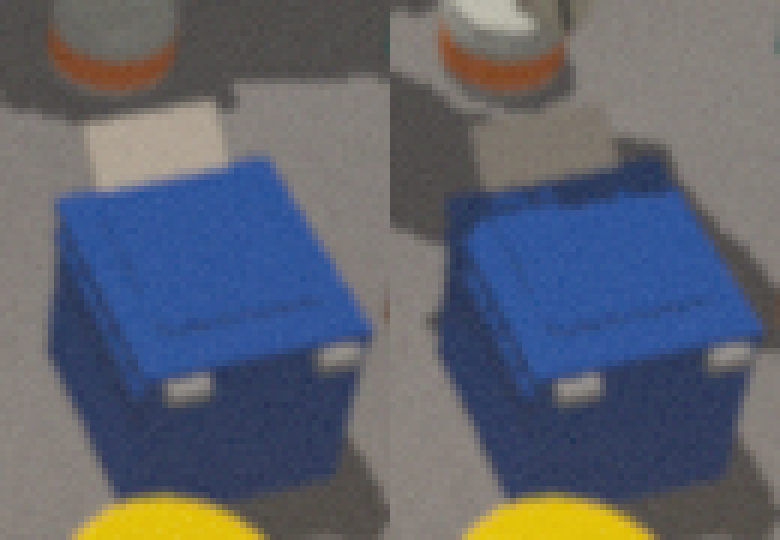

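The side-by-side confirms the lid is fully shut. The visible fingertip ends near row 180, but my tip projects to row 190, so I'll check where the tool tip really is in a composite.

```bash
python3 - <<'E'
from h import *
from station import arm
s=dict(np.load("s5.npz"));w=arm.snapshot("wrist");st=arm.state();R=np.array(st["ee_rot"]);p=np.array(st["position"])
def pr(s,X):
    K=np.array([[s["fx"],0,s["cx"]],[0,s["fy"],s["cy"]],[0,0,1.]]);return cv2.projectPoints(np.float64(X).reshape(-1,3),cv2.Rodrigues(np.array(s["R"]))[0],np.float64(s["t"]),K,np.float64(s["D"]))[0].reshape(-1,2)
X=[p+d*R[:,2] for d in(-.047,0,.019)]
a=cv2.resize(s["img"][130:230,265:365,::-1],None,fx=4,fy=4)
for q in pr(s,X): cv2.circle(a,tuple(int(v) for v in (q-[265,130])*4+2),3,(0,255,0),1)
b=w["img"][:,:,::-1].copy()
for q in pr(w,X): cv2.circle(b,tuple(int(v) for v in q),3,(0,255,0),1)
print(pr(w,X).round(),pr(s,X).round(), np.round(-np.array(w["R"]).T@w["t"],3))
b2=cv2.imread("pics/wrist2.png")
bb=np.vstack([b[90:384,56:456],b2[90:384,56:456]])
o=np.zeros((588,800,3),np.uint8);o[:400,:400]=a;o[:588,400:]=bb;cv2.imwrite("pics/comp.png",o)
E
```

```text
[[253. 275.]
 [253. 233.]
 [253. 222.]] [[311. 168.]
 [313. 184.]
 [313. 190.]] [0.371 0.25  0.278]
```

View pics/comp.png

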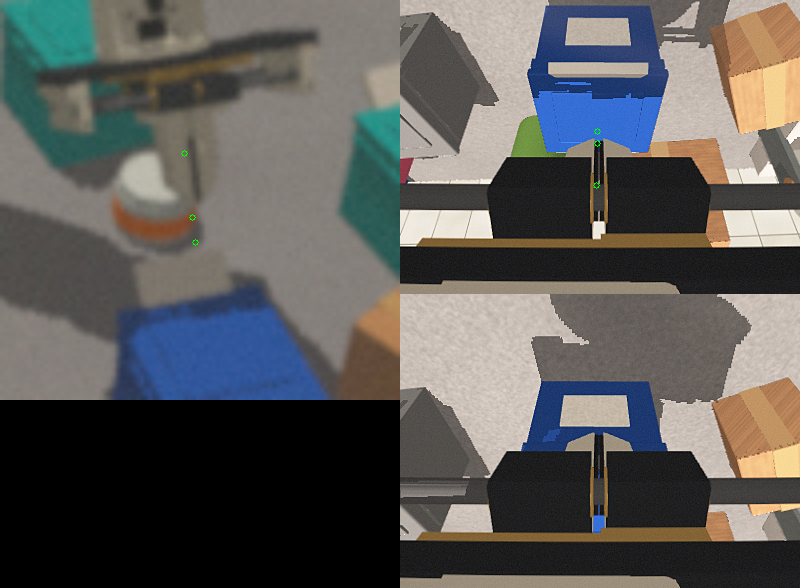

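```bash
python3 - <<'E'
from h import *
from station import arm
w=arm.snapshot("wrist");s=arm.snapshot("scene");st=arm.state()
def pr(s,X):
    K=np.array([[s["fx"],0,s["cx"]],[0,s["fy"],s["cy"]],[0,0,1.]]);return cv2.projectPoints(np.float64(X).reshape(-1,3),cv2.Rodrigues(np.array(s["R"]))[0],np.float64(s["t"]),K,np.float64(s["D"]))[0].reshape(-1,2)
a=np.radians(-5.3);fx=np.array([np.cos(a),np.sin(a),0]);h=np.array([.517,.238,.1])+.152*fx;y=np.array([-fx[1],fx[0],0])
L=[h-fx*f+np.array([0,0,u])+v*y for f,u,v in((.152,.027,-.035),(.152,.027,.035),(.124,.004,.035),(.126,.008,.058),(.126,.008,-.058),(.12,-.1,.055),(.12,-.1,-.055))]
print("lip etc in wrist",pr(w,L).round(0).tolist(), "w img lip rows:")
print(w["img"][145:172,254].tolist()[::2])
print(st["clock"],st["position"],st["joint_pos"])
print("R wrist in tool",np.round(np.array(st["ee_rot"]).T@np.array(w["R"]).T,3).tolist(),"cam in tool",(np.array(st["ee_rot"]).T@(-np.array(w["R"]).T@w["t"]-st["position"])).round(4))
W=dict(np.load("w1.npz"))
# fingertip in scene: column of light grey pixels
print(s["img"][170:196,314].tolist())
E
```

```text
lip etc in wrist [[205.0, 161.0], [304.0, 161.0], [296.0, 166.0], [325.0, 168.0], [183.0, 167.0], [306.0, 99.0], [202.0, 98.0]] w img lip rows:
[[44, 64, 115], [44, 67, 117], [43, 63, 114], [41, 61, 115], [49, 69, 119], [198, 183, 166], [196, 182, 165], [195, 184, 171], [195, 183, 168], [198, 184, 169], [172, 158, 142], [165, 150, 130], [26, 52, 106], [29, 54, 111]]
5.55 [0.53131366 0.23566638 0.17762771] [-6.22920589e+01  1.23453380e+01  1.97339091e+01  1.26763839e+02
  4.87862600e+01  2.70829575e+01 -2.88605045e-02]
R wrist in tool [[-0.001, -0.952, -0.305], [1.0, -0.001, 0.0], [-0.0, -0.305, 0.952]] cam in tool [ 0.0815  0.001  -0.1717]
[[113, 107, 92], [110, 104, 95], [109, 104, 93], [102, 96, 85], [94, 90, 83], [91, 86, 77], [85, 80, 73], [86, 80, 75], [81, 77, 69], [83, 82, 72], [99, 94, 89], [119, 107, 95], [126, 112, 100], [120, 105, 96], [107, 95, 91], [98, 90, 87], [88, 82, 80], [82, 82, 79], [82, 79, 77], [83, 83, 79], [90, 85, 86], [112, 107, 105], [126, 122, 116], [125, 118, 110], [122, 117, 107], [127, 118, 109]]
```

```bash
python3 - <<'E'
from h import *
from station import arm
w=arm.snapshot("wrist");s=arm.snapshot("scene");st=arm.state()
R=np.array(st["ee_rot"])
for r in(224,228,232):
    X,e=tri(w,(254,r),s,(313.5,180.5));print(r,X.round(4),e.round(4),"in tool",(R.T@(X-st["position"])).round(4))
print(w["img"][214:244:2,250].tolist());print(st["position"])
E
```

```text
224 [0.5199 0.2409 0.1788] 0.0082 in tool [ 0.009   0.0043 -0.0075]
228 [0.5215 0.2403 0.1804] 0.0073 in tool [ 0.0068  0.0038 -0.008 ]
232 [0.5231 0.2397 0.182 ] 0.0064 in tool [ 0.0045  0.0034 -0.0084]
[[54, 109, 213], [54, 111, 215], [51, 108, 213], [56, 111, 216], [52, 109, 214], [53, 108, 211], [50, 108, 212], [65, 113, 195], [134, 139, 154], [124, 112, 100], [83, 73, 64], [83, 76, 68], [78, 70, 65], [38, 39, 33], [37, 34, 32]]
[0.5311614  0.23562303 0.17740252]
```

The wrist camera agrees with the lip position. The triangulated fingertip sits about 8 mm behind the reported TCP, so the fingers reach roughly 25 mm less than I assumed, which explains the slips. I'll redo the entry with that tip.

```bash
sed -i 's/c-.019\*Rt\[:,2\]+.0095\*Rt\[:,0\]/c+.006*Rt[:,2]+.004*Rt[:,0]/' h.py; python3 - <<'E'
from h import *
from station import arm
st=arm.state();print(st["position"])
for f,z,p in((-.06,.2,60),(-.06,.075,60),(.019,.075,60),(.019,.09,60)): print(go(st,*corner([.517,.238],-5.3,f,z,p)),corner([.517,.238],-5.3,f,z,p)[0].round(3))
E
```

```text
[0.5311614  0.23562303 0.17740252]
(array([0.2, 3.1, 0.4]), array([ 5.43,  0.17, -5.37])) [0.457 0.244 0.193]
(array([0.2, 3.1, 0.4]), array([12.25,  0.16,  5.11])) [0.457 0.244 0.068]
(array([0.2, 3.1, 0.4]), array([5.62, 0.1 , 9.42])) [0.535 0.236 0.068]
(array([0.2, 3.1, 0.4]), array([4.81, 0.1 , 8.16])) [0.535 0.236 0.083]
```

Request:
carry_out:
  motion:
    - [[0,1,0,2.7,0.1,-2.7,1],[0,3,0,5.4,0.1,-5.4,1],[0,3,0,8.8,0.1,-0.2,1],[0,3,0,12.2,0.1,5,1],[0,3,0,12.2,0.1,5,1],[0,3,0,10.5,0.1,6.2,1],[0,3,0,8.8,0.1,7.3,1],[0,3,0,7.2,0.1,8.4,1],[0,3,0,5.6,0.1,9.4,1],[0,3,0,5.6,0.1,9.4,1]]

```text
clock: 6.9
position: [0.5364, 0.236, 0.0682]
ee_rot: [[-0.862, 0.086, 0.499], [0.075, 0.996, -0.043], [-0.501, 0.001, -0.865]]
force: [-0.2, 0.8, -1.1]
opening: 0.0004
finger_force: 0.3
```

```bash
python3 - <<'E'
from h import *
from station import arm
st=arm.state(); print(st["clock"],st["position"],np.round(st["ee_rot"],3)[:,2],st["force"],np.round(st["joint_pos"]))
s=arm.snapshot("scene");np.savez("s6.npz",**s)
t=np.linspace(0,1,20);arc(st,[.517,.238],-5.3,(-6+t*114).round(),.133+0*t,60-10*t)
E
```

```text
6.9 [0.53641782 0.23599399 0.06817798] [ 0.499 -0.043 -0.865] [-0.22987153  0.79651188 -1.08962703] [-61.  25.  23. 130.  67.  13. -21.]
-6.0 [0.2, 0.1, 0.3] [-0.5, 0.0, -0.9]
0.0 [0.2, -0.5, 0.3] [-1.2, 0.0, -2.2]
6.0 [0.2, -1.0, 0.3] [-1.9, 0.0, -3.3]
12.0 [0.2, -1.5, 0.3] [-2.8, 0.0, -4.4]
18.0 [0.2, -2.0, 0.3] [-3.8, 0.0, -5.4]
24.0 [0.2, -2.6, 0.3] [-4.9, 0.0, -6.3]
30.0 [0.2, -3.1, 0.3] [-6.1, 0.0, -7.0]
36.0 [0.2, -3.6, 0.3] [-7.3, 0.0, -7.6]
42.0 [0.2, -4.1, 0.3] [-8.6, 0.0, -8.1]
48.0 [0.2, -4.7, 0.3] [-10.0, -0.0, -8.5]
54.0 [0.2, -5.2, 0.3] [-11.3, -0.0, -8.7]
60.0 [0.2, -5.7, 0.3] [-12.7, -0.0, -8.8]
66.0 [0.2, -6.2, 0.3] [-14.1, -0.0, -8.7]
72.0 [0.2, -6.8, 0.3] [-15.5, -0.0, -8.5]
78.0 [0.2, -7.3, 0.3] [-16.9, -0.0, -8.1]
84.0 [0.2, -7.8, 0.3] [-18.2, -0.0, -7.6]
90.0 [0.2, -8.3, 0.3] [-19.4, -0.1, -7.0]
96.0 [0.2, -8.9, 0.3] [-20.6, -0.1, -6.2]
102.0 [0.2, -9.4, 0.3] [-21.7, -0.1, -5.3]
108.0 [0.2, -9.9, 0.3] [-22.7, -0.1, -4.3]
```

Request:
carry_out:
  motion:
    - [[0,0,0,-0.5,0,-0.9,1],[0,-0.5,0,-1.2,0,-2.2,1],[0,-1,0,-1.9,0,-3.3,1],[0,-1.5,0,-2.8,0,-4.4,1],[0,-2,0,-3.8,0,-5.4,1],[0,-2.6,0,-4.9,0,-6.3,1]]

```text
clock: 7.7
position: [0.546, 0.2356, 0.1478]
ee_rot: [[-0.839, 0.084, 0.538], [0.071, 0.996, -0.045], [-0.54, 0.0, -0.842]]
force: [-0.1, 0.1, -0.4]
opening: 0.0006
finger_force: 0.3
```

```bash
python3 - <<'E'
from h import *
from station import arm
s=arm.snapshot("scene");w=arm.snapshot("wrist");o=dict(np.load("s6.npz"))
st=arm.state(); print(st["clock"],st["position"],st["force"])
print("changed px on lid back half",(np.abs(s["img"][205:232,300:330].astype(int)-o["img"][205:232,300:330]).max(2)>25).mean())
a=cv2.resize(s["img"][130:260,265:365,::-1],(400,520));b=w["img"][:,56:456,::-1]
c=np.zeros((520,800,3),np.uint8);c[:,:400]=a;c[:384,400:]=b;cv2.imwrite("pics/c7.png",c)
E
```

```text
7.8 [0.54695466 0.23592756 0.14875125] [-1.7168478   0.34216928  0.24006014]
changed px on lid back half 0.08395061728395062
```

View pics/c7.png

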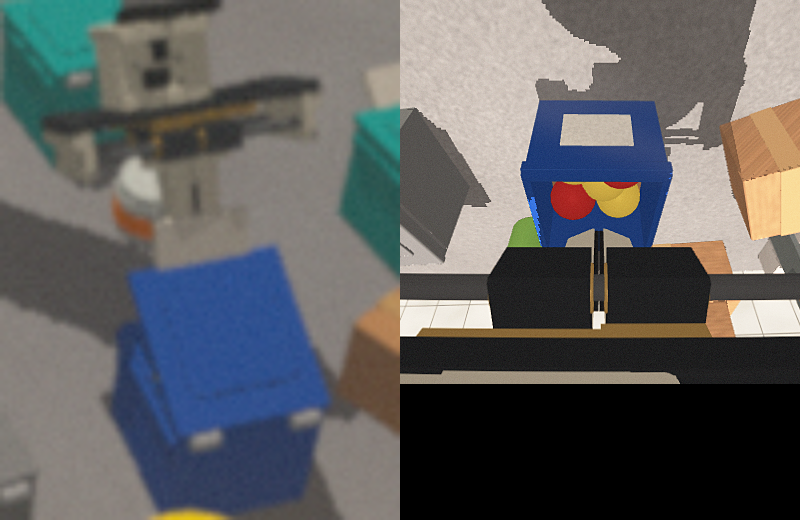

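The blue lid is lifting. Its panel stands clear of the bin at (205,330), and the toys show through in the wrist view at (595,195). I'll carry on with the arc.

```bash
python3 - <<'E'
from h import *
from station import arm
st=arm.state();t=np.linspace(0,1,15);arc(st,[.517,.238],-5.3,(30+t*82).round(),.133-.004*t,57.4-8*t)
E
```

```text
30.0 [0.4, 0.2, 0.3] [-1.1, -0.1, -0.5]
36.0 [0.4, -0.4, 0.3] [-2.4, -0.1, -1.1]
42.0 [0.4, -1.0, 0.3] [-3.8, -0.1, -1.5]
48.0 [0.4, -1.6, 0.3] [-5.1, -0.1, -1.7]
53.0 [0.4, -2.1, 0.3] [-6.3, -0.1, -1.8]
59.0 [0.4, -2.7, 0.3] [-7.6, -0.1, -1.8]
65.0 [0.4, -3.3, 0.3] [-9.0, -0.1, -1.7]
71.0 [0.4, -3.8, 0.3] [-10.4, -0.1, -1.4]
77.0 [0.4, -4.4, 0.3] [-11.7, -0.1, -1.0]
83.0 [0.4, -5.0, 0.3] [-12.9, -0.1, -0.4]
89.0 [0.4, -5.6, 0.3] [-14.1, -0.2, 0.3]
94.0 [0.4, -6.1, 0.3] [-15.1, -0.2, 0.9]
100.0 [0.4, -6.7, 0.3] [-16.1, -0.2, 1.8]
106.0 [0.4, -7.3, 0.3] [-17.0, -0.2, 2.8]
112.0 [0.4, -7.8, 0.3] [-17.8, -0.2, 3.9]
```

Request:
carry_out:
  motion:
    - [[0,0,0,-1.1,-0.1,-0.5,1],[0,-0.5,0,-2.4,-0.1,-1.1,1],[0,-1,0,-3.8,-0.1,-1.5,1],[0,-1.6,0,-5.1,-0.1,-1.7,1],[0,-2.1,0,-6.3,-0.1,-1.8,1],[0,-2.7,0,-7.6,-0.1,-1.8,1],[0,-3.3,0,-9,-0.1,-1.7,1],[0,-3.8,0,-10.4,-0.1,-1.4,1],[0,-4.4,0,-11.7,-0.1,-1,1],[0,-5,0,-12.9,-0.1,-0.4,1],[0,-5.6,0,-14.1,-0.2,0.3,1],[0,-6.1,0,-15.1,-0.2,0.9,1],[0,-6.7,0,-16.1,-0.2,1.8,1],[0,-7.3,0,-17,-0.2,2.8,1],[0,-7.8,0,-17.8,-0.2,3.6,1],[0,-7.8,0,-17.8,-0.2,3.6,1],[0,-7.8,0,-17.8,-0.2,3.6,1]]

```text
clock: 9.93
position: [0.715, 0.2193, 0.2134]
ee_rot: [[-0.758, 0.084, 0.647], [0.065, 0.996, -0.054], [-0.649, 0.001, -0.761]]
force: [-1.4, 0.4, 0.5]
opening: 0.0002
finger_force: 0.0
```

```bash
cat >> h.py <<'E'
def pr(s,X):
    K=np.array([[s["fx"],0,s["cx"]],[0,s["fy"],s["cy"]],[0,0,1.]]);return cv2.projectPoints(np.float64(X).reshape(-1,3),cv2.Rodrigues(np.array(s["R"]))[0],np.float64(s["t"]),K,np.float64(s["D"]))[0].reshape(-1,2).round().astype(int)
def lidpx(s,mid,psi,th):  # pixel of mid-panel outer face and lip mid at angle th
    a=np.radians(psi);fx=np.array([np.cos(a),np.sin(a),0]);h=np.r_[mid,.1]+.152*fx;t=np.radians(th);o=[]
    for f,u in((.09,.008),(.138,.014)):
        o.append(h-fx*(f*np.cos(t)-u*np.sin(t))+np.array([0,0,f*np.sin(t)+u*np.cos(t)]))
    q=pr(s,o);return [(th,p.tolist(),s["img"][p[1],p[0]].tolist()) for p in q]
E
python3 - <<'E'
from h import *
from station import arm
st=arm.state(); print(st["clock"],st["position"],st["force"])
for n in("scene","top"):
    s=arm.snapshot(n)
    for th in(0,60,90,109): print(n,lidpx(s,[.517,.238],-5.3,th))
mid=[.494,-.2045];psi=-6
print(go(st,*corner([.517,.238],-5.3,-.04,.26,60)))
print(corner(mid,psi,-.06,.2,60)[0].round(3))
E
```

```text
9.925 [0.71496775 0.2193373  0.21340833] [-1.36245664  0.37038871  0.52815572]
scene [(0, [316, 212], [49, 64, 94]), (0, [310, 200], [132, 126, 120])]
scene [(60, [327, 206], [42, 58, 89]), (60, [326, 189], [58, 58, 52])]
scene [(90, [334, 215], [50, 59, 90]), (90, [338, 204], [122, 116, 102])]
scene [(109, [338, 225], [95, 94, 103]), (109, [345, 219], [206, 193, 175])]
top [(0, [203, 165], [57, 46, 37]), (0, [201, 179], [36, 36, 35])]
top [(60, [202, 147], [55, 44, 36]), (60, [200, 151], [63, 51, 41])]
top [(90, [203, 133], [166, 153, 132]), (90, [202, 128], [37, 37, 40])]
top [(109, [205, 125], [24, 26, 27]), (109, [204, 115], [243, 236, 223])]
(array([ 0.3, 10.5,  0.3]), array([ 15.65,   0.23, -18.53]))
[ 0.434 -0.198  0.193]
```

White pixels at the lip's 109° position in both views show that the blue lid is open. I'll retract and go to a viewing pose for red.

```bash
python3 - <<'E'
from h import *
from station import arm
st=arm.state()
for p,ph in(([.60,.22,.28],52),([.45,.20,.29],60),([.39,-.20,.27],65)): print(go(st,p,tool(-6,ph)))
E
```

```text
(array([0.8, 2.5, 0.9]), array([  4.4 ,  -0.9 , -12.48]))
(array([ 0.7, 10.5,  0.9]), array([ 14.99,  -4.16, -22.84]))
(array([ 0.7, 15.5,  1. ]), array([ 18.25, -44.52, -23.06]))
```

Request:
carry_out:
  motion:
    - [[0,1,0,2,-0.5,-6,1],[0,2.5,0,4.4,-0.9,-12.5,1],[0,6,0,9.5,-2.5,-17.5,1],[0.7,10.5,0.9,15,-4.2,-22.8,1],[0.7,11.5,1,15.5,-10,-22.8,1],[0.7,12,1,16,-16,-22.9,1],[0.7,13,1,16.5,-22,-22.9,1],[0.7,14,1,17,-28,-23,1],[0.7,15,1,17.5,-34,-23,1],[0.7,15.5,1,18,-40,-23,1],[0.7,15.5,1,18.2,-44.5,-23,1],[0.7,15.5,1,18.2,-44.5,-23,1],[0.7,15.5,1,18.2,-44.5,-23,1]]

```text
clock: 11.65
position: [0.3907, -0.1994, 0.2698]
ee_rot: [[-0.901, 0.105, 0.42], [0.096, 0.994, -0.044], [-0.423, 0.001, -0.906]]
force: [-0.5, 1.2, 0.4]
opening: 0.0002
finger_force: 0.0
```

```bash
python3 - <<'E'
from h import *
from station import arm
W=arm.snapshot("wrist");T=dict(np.load("top0.npz"));st=arm.state();print(st["clock"],st["position"],np.round(st["joint_pos"]))
for n in("top","scene"):
    s=arm.snapshot(n);print(n,lidpx(s,[.517,.238],-5.3,109),lidpx(s,[.517,.238],-5.3,0))
mid=np.array([.494,-.2045]);a=np.radians(-6);y=np.array([-np.sin(a),np.cos(a)])
e=pr(W,[np.r_[mid+k*y,.127] for k in(-.035,0,.035)]);print("expect",e.tolist())
hsv=cv2.cvtColor(W["img"],cv2.COLOR_RGB2HSV);m=cv2.inRange(hsv,(0,0,150),(180,75,255))
w=np.zeros_like(m);c=e[1];w[c[1]-12:c[1]+13,c[0]-50:c[0]+51]=255;m&=w
nb,lab,stt,cen=cv2.connectedComponentsWithStats(m)
for i in range(1,nb):
    if stt[i,4]>60:
        x,yy,ww,hh,A=stt[i]; print(stt[i],cen[i].round(1))
        P=plane(W,[[x,cen[i][1]],cen[i],[x+ww-1,cen[i][1]]],.127);print(P.round(4).tolist(),np.linalg.norm(P[0]-P[2]).round(4))
        X=tri(T,(331,190.5),W,cen[i]);print("tri",X)
E
```

```text
11.7 [ 0.39089097 -0.19891367  0.26980655] [-35. -24.  45. 130.  21.  43.  83.]
top [(109, [205, 125], [26, 59, 129]), (109, [204, 115], [240, 233, 218])] [(0, [203, 165], [161, 16, 24]), (0, [201, 179], [156, 146, 142])]
scene [(109, [338, 225], [92, 93, 100]), (109, [345, 219], [202, 188, 168])] [(0, [316, 212], [50, 59, 89]), (0, [310, 200], [135, 130, 126])]
expect [[230, 198], [259, 198], [287, 198]]
[209 186  11  25 194] [212.6 196.6]
[[0.485, -0.2645, 0.127], [0.4855, -0.2602, 0.127], [0.4863, -0.2524, 0.127]] 0.0122
tri (array([ 0.48909507, -0.2333291 ,  0.12310938]), np.float64(0.054742978562217964))
[300 186  10  25 224] [305.  197.8]
[[0.4989, -0.1539, 0.127], [0.4996, -0.1478, 0.127], [0.5001, -0.1429, 0.127]] 0.0111
tri (array([ 0.48219916, -0.17529889,  0.15778354]), np.float64(0.0514265921446013))
[230 195  57   9 507] [258. 199.]
[[0.4917, -0.2397, 0.127], [0.4954, -0.2054, 0.127], [0.4991, -0.171, 0.127]] 0.069
tri (array([ 0.49231885, -0.20488612,  0.13017621]), np.float64(0.0004012422481131652))
```

Red lip: (0.494, -0.205), height 0.130 measured, width 69 mm, matching the given sizes. I'll repeat the same entry.

```bash
python3 - <<'E'
from h import *
from station import arm
st=arm.state()
for f,z,p in((-.055,.15,62),(-.055,.076,61),(.019,.075,61)): print(go(st,*corner([.494,-.205],-6,f,z,p)),corner([.494,-.205],-6,f,z,p)[0].round(3))
E
```

```text
(array([ 0. , -3. ,  0.1]), array([ 1.07,  0.45, 13.51])) [ 0.439 -0.199  0.143]
(array([ 0. , -4. ,  0.1]), array([ 4.18,  0.45, 20.22])) [ 0.439 -0.199  0.069]
(array([ 0. , -4. ,  0.1]), array([-2.48,  0.44, 23.44])) [ 0.512 -0.207  0.068]
```

Request:
carry_out:
  motion:
    - [[0,-1,0,0.4,0.1,4.5,1],[0,-2,0,0.7,0.3,9,1],[0,-3,0,1.1,0.4,13.5,1],[0,-3.5,0,2.6,0.4,17,1],[0,-4,0,4.2,0.4,20.2,1],[0,-4,0,4.2,0.4,20.2,1],[0,-4,0,4.2,0.4,20.2,1],[0,-4,0,4.2,0.4,20.2,1]]

```text
clock: 12.8
position: [0.4089, -0.1732, 0.1377]
ee_rot: [[-0.868, 0.116, 0.482], [0.09, 0.993, -0.077], [-0.487, -0.023, -0.873]]
force: [-0.1, 0.0, 0.7]
opening: 0.0004
finger_force: 0.0
```

```bash
python3 - <<'E'
from h import *
from station import arm
st=arm.state(); print(st["clock"],st["position"],np.round(st["ee_rot"],3)[:,2],st["force"],np.round(st["joint_pos"]))
print(go(st,*corner([.494,-.205],-6,.019,.075,61)))
E
```

```text
12.8 [ 0.4088762  -0.17321695  0.13774418] [ 0.482 -0.077 -0.873] [-0.05891902  0.0259597   0.7319738 ] [-51.  -4.  75. 147. -33.   7. 140.]
(array([-1.5,  0.2,  0.1]), array([-5.88, -1.98, 11.35]))
```

The arm ran into joint limits (q3, q4, q6), because red is closer in. I'll go back up and out with a steeper tool to relax the posture.

```bash
python3 - <<'E'
from h import *
from station import arm
st=arm.state()
for p,ph in(([.40,-.19,.27],70),([.52,-.20,.30],85),([.62,-.2,.30],88)): print(go(st,p,tool(-6,ph)))
E
```

```text
(array([-1.5,  9.2, -0.1]), array([ -5.83,  -2.08, -11.84]))
(array([-1.5, 24.2, -0.3]), array([-17.8 ,  -1.75,  -8.6 ]))
(array([-1.5, 27.2, -0.3]), array([-26.49,  -0.58,  -3.78]))
```

Request:
carry_out:
  motion:
    - [[-0.5,3,0,-2,-0.7,-4,1],[-1,6,0,-4,-1.4,-8,1],[-1.5,9,0,-5.8,-2,-11.8,1],[-1.5,14,0,-10,-2,-10.5,1],[-1.5,19,0,-14,-2,-9.5,1],[-1.5,24,0,-17.8,-1.7,-8.6,1],[-1.5,26,0,-22,-1,-6,1],[-1.5,27,0,-26.5,-0.6,-3.8,1],[-1.5,27,0,-26.5,-0.6,-3.8,1],[-1.5,27,0,-26.5,-0.6,-3.8,1]]

```text
clock: 14.05
position: [0.619, -0.2018, 0.2995]
ee_rot: [[-0.993, 0.112, 0.036], [0.112, 0.994, -0.003], [-0.036, 0.001, -0.999]]
force: [-0.5, 0.7, 0.6]
opening: 0.0005
finger_force: 0.0
```

```bash
python3 - <<'E'
from h import *
from station import arm
st=arm.state(); print(st["clock"],st["position"],np.round(st["ee_rot"],3)[:,2],st["force"],np.round(st["joint_pos"]))
for p,ph in(([.47,-.20,.26],82),): print(go(st,p,tool(-6,ph)))
for f,z,p in((-.03,.15,76),(-.035,.068,74),(.018,.065,68)): print(go(st,*corner([.494,-.205],-6,f,z,p)),corner([.494,-.205],-6,f,z,p)[0].round(3))
E
```

```text
14.05 [ 0.61895882 -0.20181282  0.29951034] [ 0.036 -0.003 -0.999] [-0.45570877  0.65506162  0.58070064] [ -8.  25.  34.  83. -15.  75. 110.]
(array([ 0. , -5.9, -0.4]), array([14.96, -1.49,  3.41]))
(array([  0. , -11.9,  -0.4]), array([16.18, -1.76, 15.05])) [ 0.462 -0.202  0.143]
(array([  0. , -13.9,  -0.4]), array([16.96, -1.77, 23.23])) [ 0.457 -0.201  0.061]
(array([ -0. , -19.9,  -0.4]), array([11.6 , -1.73, 23.75])) [ 0.51  -0.207  0.058]
```

```bash
python3 - <<'E'
from h import *
from station import arm
st=arm.state()
for f,z,p in((-.04,.20,80),(-.032,.085,74),(.014,.083,67)): print(go(st,*corner([.494,-.205],-6,f,z,p)),corner([.494,-.205],-6,f,z,p)[0].round(3))
E
```

```text
(array([ 0. , -7.9, -0.4]), array([17.05, -1.76,  9.99])) [ 0.451 -0.201  0.193]
(array([  0. , -13.9,  -0.4]), array([16.6 , -1.77, 21.54])) [ 0.46  -0.201  0.078]
(array([ -0. , -20.9,  -0.4]), array([11.92, -1.74, 21.94])) [ 0.507 -0.206  0.076]
```

Request:
carry_out:
  motion:
    - [[0,-2,0,5.5,-0.6,0.5,1],[0,-4,0,11,-1.2,2,1],[0,-6,0,16,-1.7,5,1],[0,-8,0,17,-1.8,10,1],[0,-10,0,17,-1.8,14,1],[0,-12,0,16.8,-1.8,18,1],[0,-14,0,16.6,-1.8,21.5,1],[0,-14,0,16.6,-1.8,21.5,1],[0,-14,0,16.6,-1.8,21.5,1]]

```text
clock: 15.18
position: [0.4612, -0.2019, 0.0807]
ee_rot: [[-0.954, 0.112, 0.279], [0.108, 0.994, -0.029], [-0.28, 0.002, -0.96]]
force: [0.1, 0.6, 0.5]
opening: 0.0007
finger_force: 0.0
```

```bash
python3 - <<'E'
from h import *
from station import arm
st=arm.state(); print(st["clock"],st["position"],np.round(st["ee_rot"],3)[:,2],st["force"],np.round(st["joint_pos"]))
for f,z,p in((-.01,.083,71),(.014,.083,67)): print(go(st,*corner([.494,-.205],-6,f,z,p)))
E
```

```text
15.175 [ 0.46118834 -0.20190571  0.08072094] [ 0.279 -0.029 -0.96 ] [0.10084008 0.58271852 0.46467727] [  2.  17.  23. 131. -34.  20. 138.]
(array([-0. , -2.7, -0.5]), array([-1.9 ,  0.05,  1.04]))
(array([-0. , -6.7, -0.5]), array([-4.24,  0.07,  1.74]))
```

Request:
carry_out:
  motion:
    - [[0,-1.5,0,-1,0,0.5,1],[0,-2.7,0,-1.9,0,1,1],[0,-4.7,0,-3,0,1.4,1],[0,-6.7,0,-4.2,0,1.7,1],[0,-6.7,0,-4.2,0,1.7,1]]

```text
clock: 15.8
position: [0.5006, -0.2048, 0.0733]
ee_rot: [[-0.918, 0.111, 0.381], [0.105, 0.994, -0.037], [-0.383, 0.006, -0.924]]
force: [-20.4, 1.9, 2.1]
opening: 0.0003
finger_force: 9.2
```

```bash
python3 - <<'E'
from h import *
from station import arm
s=arm.snapshot("scene");np.savez("s8.npz",**s)
st=arm.state(); print(st["clock"],st["position"],np.round(st["ee_rot"],3)[:,2],st["force"],np.round(st["joint_pos"]))
t=np.linspace(0,1,20);arc(st,[.494,-.205],-6,(-5+t*117).round(),.137-.006*t,66.5-15*t)
E
```

```text
15.85 [ 0.50056948 -0.20479706  0.07335409] [ 0.381 -0.037 -0.924] [-21.61229257   2.52335533   3.15239734] [ 14.  19.   8. 131. -47.  12. 150.]
-5.0 [0.1, -1.0, -0.5] [-1.0, -0.1, -0.4]
1.0 [0.1, -1.8, -0.5] [-1.6, -0.1, -1.7]
7.0 [0.1, -2.6, -0.5] [-2.2, -0.1, -3.0]
13.0 [0.1, -3.4, -0.5] [-3.0, -0.0, -4.2]
20.0 [0.1, -4.2, -0.5] [-4.1, -0.0, -5.4]
26.0 [0.1, -4.9, -0.5] [-5.1, -0.0, -6.4]
32.0 [0.1, -5.7, -0.5] [-6.3, -0.0, -7.3]
38.0 [0.1, -6.5, -0.5] [-7.5, -0.0, -8.0]
44.0 [0.1, -7.3, -0.5] [-8.8, 0.0, -8.6]
50.0 [0.1, -8.1, -0.5] [-10.1, 0.0, -9.0]
57.0 [0.1, -8.9, -0.5] [-11.7, 0.0, -9.4]
63.0 [0.1, -9.7, -0.5] [-13.1, 0.0, -9.6]
69.0 [0.1, -10.5, -0.5] [-14.5, 0.1, -9.6]
75.0 [0.1, -11.3, -0.5] [-15.9, 0.1, -9.4]
81.0 [0.1, -12.0, -0.5] [-17.3, 0.1, -9.1]
87.0 [0.1, -12.8, -0.5] [-18.6, 0.1, -8.7]
94.0 [0.1, -13.6, -0.5] [-20.1, 0.1, -8.0]
100.0 [0.1, -14.4, -0.5] [-21.3, 0.1, -7.3]
106.0 [0.1, -15.2, -0.5] [-22.4, 0.1, -6.5]
112.0 [0.1, -16.0, -0.5] [-23.4, 0.1, -5.6]
```

A 20 N push along x means the flank has wedged on the lip edge and is already a little too far in. I'll back off a little, then rise while moving in.

```bash
python3 - <<'E'
from h import *
m=[.494,-.205];p,R=corner(m,-6,.014,.083,67);st=dict(position=p,ee_rot=R)
for f,z,ph in((.004,.083,67),(.010,.094,66),(.016,.104,65)): print(go(st,*corner(m,-6,f,z,ph)))
t=np.linspace(0,1,18);arc(st,m,-6,(8+t*104).round(),.134-.004*t,64-14*t)
E
```

```text
(array([0., 0., 0.]), array([ 0.92,  0.  , -0.39]))
(array([ 0., -1.,  0.]), array([-0.07, -0.  , -1.16]))
(array([ 0., -2., -0.]), array([-1.03, -0.  , -1.84]))
8.0 [-0.0, -3.0, -0.0] [-1.9, -0.0, -3.0]
14.0 [0.0, -3.8, -0.0] [-2.7, -0.0, -4.2]
20.0 [0.0, -4.6, -0.0] [-3.6, 0.0, -5.2]
26.0 [0.0, -5.5, -0.0] [-4.7, -0.0, -6.2]
32.0 [0.0, -6.3, -0.0] [-5.8, 0.0, -7.0]
39.0 [0.0, -7.1, -0.0] [-7.2, -0.0, -7.9]
45.0 [0.0, -7.9, -0.0] [-8.5, -0.0, -8.4]
51.0 [0.0, -8.8, -0.0] [-9.8, -0.0, -8.8]
57.0 [0.0, -9.6, -0.0] [-11.2, -0.0, -9.1]
63.0 [0.0, -10.4, -0.0] [-12.6, -0.0, -9.3]
69.0 [0.0, -11.2, -0.0] [-14.0, -0.0, -9.3]
75.0 [0.0, -12.1, -0.0] [-15.3, -0.0, -9.1]
81.0 [0.0, -12.9, 0.0] [-16.7, -0.0, -8.8]
88.0 [0.0, -13.7, -0.0] [-18.2, -0.0, -8.3]
94.0 [-0.0, -14.5, 0.0] [-19.5, -0.0, -7.7]
100.0 [0.0, -15.4, -0.0] [-20.6, -0.0, -7.0]
106.0 [-0.0, -16.2, -0.0] [-21.8, -0.0, -6.2]
112.0 [0.0, -17.0, -0.0] [-22.8, -0.0, -5.3]
```

Request:
carry_out:
  motion:
    - [[0,0,0,0.9,0,-0.4,1],[0,0,0,0.9,0,-0.4,1],[0,-1,0,-0.1,0,-1.2,1],[0,-2,0,-1,0,-1.8,1],[0,-3,0,-1.9,0,-3,1],[0,-3.8,0,-2.7,0,-4.2,1]]

```text
clock: 16.6
position: [0.5152, -0.2076, 0.1252]
ee_rot: [[-0.887, 0.111, 0.448], [0.1, 0.994, -0.048], [-0.451, 0.002, -0.892]]
force: [0.7, -0.1, -1.0]
opening: 0.0007
finger_force: 0.3
```

```bash
python3 - <<'E'
from h import *
from station import arm
s=arm.snapshot("scene");w=arm.snapshot("wrist");o=dict(np.load("scene0.npz"))
st=arm.state(); print(st["clock"],st["position"],np.round(st["ee_rot"],3)[:,2],st["force"],np.round(st["joint_pos"]))
for th in(0,5,10,15,20): print(lidpx(s,[.494,-.205],-6,th))
m=blob(s,(165,262),"red",45);m0=blob(o,(165,262),"red",45);print("red top row",m[:,1].min(),m0[:,1].min(),cv2.boundingRect(m),cv2.boundingRect(m0))
cv2.imwrite("pics/w9.png",w["img"][:,:,::-1])
hsv=cv2.cvtColor(w["img"],cv2.COLOR_RGB2HSV);print("yellow/any toys",(cv2.inRange(hsv[120:260,180:330],(20,120,120),(40,255,255))>0).sum())
E
```

```text
16.7 [ 0.51596858 -0.2079344   0.12608642] [ 0.45  -0.049 -0.892] [-1.63697103 -0.90742351 -0.71351173] [ 12.  14.  11. 130. -45.  14. 147.]
[(0, [165, 248], [214, 56, 48]), (0, [163, 234], [218, 62, 52])]
[(5, [164, 246], [216, 57, 42]), (5, [162, 231], [139, 112, 102])]
[(10, [164, 245], [216, 53, 44]), (10, [161, 229], [132, 125, 109])]
[(15, [164, 244], [216, 54, 47]), (15, [161, 227], [133, 123, 109])]
[(20, [163, 243], [218, 62, 53]), (20, [160, 225], [132, 121, 111])]
red top row 228 236 (140, 228, 55, 75) (143, 236, 52, 66)
yellow/any toys 0
```

The red lid edge moved up from row 236 to row 228, so the lid is about 12–15° open with low force. I'll continue.

```bash
python3 - <<'E'
from h import *
from station import arm
st=arm.state()
t=np.linspace(0,1,17);arc(st,[.494,-.205],-6,(20+t*92).round(),.134-.005*t,63-13*t)
E
```

```text
20.0 [-0.1, -0.1, -0.4] [-0.8, 0.1, -1.0]
26.0 [-0.1, -0.9, -0.4] [-2.0, 0.1, -1.8]
32.0 [-0.1, -1.7, -0.4] [-3.1, 0.1, -2.6]
37.0 [-0.1, -2.5, -0.4] [-4.2, 0.1, -3.1]
43.0 [-0.1, -3.3, -0.4] [-5.5, 0.1, -3.6]
49.0 [-0.1, -4.1, -0.4] [-6.8, 0.1, -4.0]
54.0 [-0.1, -4.9, -0.4] [-8.0, 0.1, -4.2]
60.0 [-0.1, -5.8, -0.4] [-9.4, 0.1, -4.3]
66.0 [-0.1, -6.6, -0.4] [-10.7, 0.1, -4.3]
72.0 [-0.1, -7.4, -0.4] [-12.1, 0.1, -4.1]
78.0 [-0.1, -8.2, -0.4] [-13.5, 0.1, -3.8]
83.0 [-0.1, -9.0, -0.3] [-14.5, 0.2, -3.4]
89.0 [-0.1, -9.8, -0.3] [-15.8, 0.2, -2.8]
95.0 [-0.1, -10.6, -0.3] [-17.0, 0.2, -2.2]
100.0 [-0.1, -11.4, -0.3] [-17.9, 0.2, -1.5]
106.0 [-0.1, -12.3, -0.3] [-18.9, 0.2, -0.6]
112.0 [-0.1, -13.1, -0.3] [-19.9, 0.2, 0.4]
```

Request:
carry_out:
  motion:
    - [[0,0,0,-0.8,0.1,-1,1],[0,-0.9,0,-2,0.1,-1.8,1],[0,-1.7,0,-3.1,0.1,-2.6,1],[0,-2.5,0,-4.2,0.1,-3.1,1],[0,-3.3,0,-5.5,0.1,-3.6,1],[0,-4.1,0,-6.8,0.1,-4,1],[0,-4.9,0,-8,0.1,-4.2,1],[0,-5.8,0,-9.4,0.1,-4.3,1],[0,-6.6,0,-10.7,0.1,-4.3,1],[0,-7.4,0,-12.1,0.1,-4.1,1],[0,-8.2,0,-13.5,0.1,-3.8,1],[0,-9,0,-14.5,0.1,-3.4,1],[0,-9.8,0,-15.8,0.1,-2.8,1],[0,-10.6,0,-17,0.2,-2.2,1],[0,-11.4,0,-17.9,0.2,-1.5,1],[0,-12.3,0,-18.9,0.2,-0.6,1],[0,-13,0,-19.8,0.2,0.2,1],[0,-13,0,-19.8,0.2,0.2,1],[0,-13,0,-19.8,0.2,0.2,1]]

```text
clock: 19.08
position: [0.6908, -0.2257, 0.2106]
ee_rot: [[-0.765, 0.112, 0.634], [0.087, 0.994, -0.069], [-0.638, 0.002, -0.77]]
force: [-0.7, -0.8, 0.1]
opening: 0.0004
finger_force: 0.0
```

```bash
python3 - <<'E'
from h import *
from station import arm
st=arm.state(); print(st["clock"],st["position"],st["force"])
for n in("scene","top"):
    s=arm.snapshot(n)
    for th in(0,60,90,109): print(n,lidpx(s,[.494,-.205],-6,th))
for p,ph in(([.57,-.21,.29],52),([.45,-.20,.32],65)): print(go(st,p,tool(-6,ph)))
E
```

```text
19.075 [ 0.6908098  -0.22571137  0.21060963] [-0.69046019 -0.80988225  0.13254996]
scene [(0, [165, 248], [146, 136, 120]), (0, [163, 234], [125, 117, 104])]
scene [(60, [162, 244], [116, 109, 96]), (60, [159, 227], [63, 59, 55])]
scene [(90, [164, 257], [122, 113, 99]), (90, [161, 245], [70, 64, 57])]
scene [(109, [165, 268], [149, 126, 114]), (109, [163, 264], [216, 204, 182])]
top [(0, [332, 173], [50, 142, 67]), (0, [331, 186], [42, 33, 27])]
top [(60, [337, 155], [88, 79, 65]), (60, [339, 159], [50, 40, 33])]
top [(90, [339, 141], [43, 41, 41]), (90, [342, 136], [41, 40, 42])]
top [(109, [339, 132], [24, 24, 25]), (109, [342, 124], [245, 238, 227])]
(array([-0.2,  1.7, -0.4]), array([  4.31,   0.23, -13.89]))
(array([-0.1, 14.7, -0.4]), array([ 11.66,  -0.11, -23.88]))
```

Red is open as well: the lip pixel is white at 109° in both views. I'll retract.

Request:
carry_out:
  motion:
    - [[0,1,0,1.4,0,-4.5,1],[0,1.7,0,2.8,0,-9,1],[0,1.7,0,4.3,0,-14,1],[0,8,0,8,0,-19,1],[0,14,0,11.6,0,-23.5,1],[0,14,0,11.6,0,-23.5,1],[0,14,0,11.6,0,-23.5,1],[0,14,0,11.6,0,-23.5,1]]

```text
clock: 20.18
position: [0.4535, -0.1989, 0.3168]
ee_rot: [[-0.896, 0.111, 0.43], [0.101, 0.994, -0.046], [-0.433, 0.002, -0.901]]
force: [-0.1, -0.3, 0.0]
opening: 0.0004
finger_force: 0.0
```

```bash
python3 - <<'E'
from h import *
from station import arm
st=arm.state(); print(st["clock"],st["position"],st["force"])
a=arm.snapshot("scene")["img"];cv2.imwrite("pics/end.png",a[:,:,::-1])
E
```

```text
20.175 [ 0.45345826 -0.19889623  0.31683874] [-0.13032277 -0.27260964  0.03882819]
```

View pics/end.png

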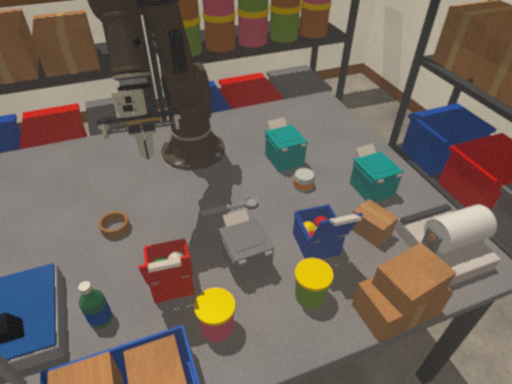

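The final view shows the red lid (165,265) and the blue lid (345,220) leaning back open. Grey is shut at (247,243), the bystanders are in place, and the arm is clear.

```bash
python3 -c "
from station import arm
print(arm.sign_off())"
```

```text
the job is handed in; nothing more can be done
None
```

I opened the blue and red lids by pushing, and in the last camera view both lean back open on their own with grey shut, the bystanders in place and the arm clear; handed in at about 20 s of the 54 s, with no verdict shown.

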